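# Edge a flat carton out of its display lane and hand it over

### The job

The long flat carton lies in a lane of the counter display, where its sides cannot be gripped. Slide it along its lane until it hangs out over the open edge of the display by roughly a third of its length, still lying level there, then pinch the overhanging end, and lay the carton gently, flat, inside the shallow hand-over tray and let go. Do not drop it, do not let it down on the counter, and leave the short carton where it is.

Things in the scene. Friction and masses are not known exactly. Their poses are not given: they have to be found in the camera images.
- carton: The long flat cardboard carton, 62 mm wide (its x), 150 mm long (its y), 12 mm thick, about 120 g, with a dark seam along its middle. Origin: centre of its underside; centre of mass above it. Starts lying in one of the rack's three lanes, its axes parallel to the rack's. Slides freely.
- short_carton: The short flat carton, a bystander: 62 mm (x) by 90 mm (y) by 12 mm thick, otherwise like the long one, lying in another lane. Origin: centre of its underside. (The remaining lane holds a flat round tin, 58 mm across and 12 mm high.)
- rack: White fixed rack, 218 mm (x) by 240 mm (y). Origin: centre of its underside, on the counter. Three lanes along its y, centred at rack x = -71, 0, +71 mm, 66 mm wide, floor 70 mm above the counter, dividers 16 mm higher. Lanes are open above and at both ends; slide over the -y edge (rack y = -120 mm, robot's right). Behind (+y of) the long carton 45 to 75 mm of lane floor is bare at the start.
- tray: Black plastic hand-over tray, fixed on the counter to the robot's right, open on top: outside 160 mm (its x) by 230 mm (its y), 20 mm high, walls and floor 5 mm thick. Origin: centre of its underside, on the counter. The carton fits in with its length along the tray's y.
There are look-alikes about, which are no part of the job. What is shaped like the carton but pink is not meant.

How it is judged:
By the outcome, as a careful person would: the job done as asked, in the order asked, and still so for the second after the job is handed in, with the robot touching nothing.
It also fails if it takes over 51 s, if anything falls off the work surface, if the arm or the gripper's body presses on something with over 40 N, if the wrist force passes 120 N, or if a joint passes its speed limit or range.

### The arm

A 7-joint arm with a two-finger parallel gripper is mounted at the origin on the work surface. World frame = base frame: x ahead of the robot, y to its left, z up, the work surface at z = 0. Lengths are in m, angles in rad, forces in N, time in s.
With the tool pointing down it reaches from about 0.375 to 0.925 m from the base axis. Payload 3.1 kg.
Tool frame: the origin (TCP) lies at the very end of the fingers, on their centre line; the grasp point (between the pads) lies 19 mm behind it (robot.tcp_to_grasp is the distance from the TCP to the grasp point, in m); z points along the fingers, y is the direction in which the jaws open and shut (so a half turn about z gives the same grasp; the last joint's range is limited). The gripper opens to 85 mm and grips with 20 to 120 N. Pads are 22 mm wide; open, the fingers measure 114 mm over their backs; the gripper's body (76 mm by 85 mm) begins 54 mm behind the grasp point. The pads swing forward as they close: fully open they stand 13 mm farther back than shut.
Start: joints at [1.126, 0.383, 0.044, 1.598, -0.018, 1.161, -0.05], TCP at [0.221, -0.611, 0.231] pointing down, gripper open.
Joint ranges: [-2.61, 2.61], [-0.41, 2.15], [-1.48, 1.57], [0, 2.5], [-1.57, 4.71], [0.05, 1.97], [-2.85, 2.85]. Speed limits (rad/s): [2.79, 2.79, 3.14, 3.14, 3.14, 3.14, 3.14].

### API

Orientations are given as [roll, pitch, yaw] about the fixed x, y, z axes, in that order (R = Rz(yaw) Ry(pitch) Rx(roll)).
In Python, from workcell import status, imaging, job, robot gives the robot as it stands. The module is installed in compiled form; this text tells all that it offers.
- The arm moves only by the tool jog_arm, never from a script. Its argument "moves" is a list of rows, each an object with "xyz": the shift along the tool's x, y, z in cm, a list of three; "angular": the turn, a rotation vector about the tool's x, y, z in rad, a list of three. A call has 1 to 10 rows; each row is the pose to reach, as a shift and turn from the pose commanded when the call began, along the tool's axes at that moment; what a row does not reach only later rows make up. A row lasts 1/12 s, in which the tool goes at most 41.7 mm and 7.16 degrees, less where a joint would pass 70% of its speed; a pose out of reach is approached as far as the arm can. A call with a gripper value outside its range is refused whole. "jaw" is the gripper's target within -1 to 1 (shut at 1, half-way at 0, fully open at -1), set as the call begins (left out, the last holds). The fingers move at their own pace and stop on an object; "force" is the grip in N (left out, the last holds). Time passes only in rows, so rows that repeat a pose let the fingers close. It gives the time, the measured TCP pose, the force and the opening at its end, in the units of the state.
- status.get_state(): the state, without advancing time (a new reading comes with each control period).
- imaging.capture(name): name is "scene" or "top" or "wrist"; returns the picture (420x560x3 uint8, red, green, blue); there is no depth.
- imaging.camera_info(name): a dict with "fx", "fy", "cx", "cy" (pixels), "pose" (4x4, takes a point from camera to world coordinates); the wrist camera has in their place "T_tool_cam" (4x4, takes a point from camera to tool coordinates, whose origin is the TCP and whose axes are the flange's). Camera axes: x right, y down, z forward; pixel columns grow to the right and rows downward; lengths in m; the calibration is good to about 2 mm. A picture is of the moment at which its call begins: read the wrist's pose just before it. camera_info takes no time and is no camera call.
- job.close_job(): hands the job in, once; it reports no verdict.
The state is a dict: "clock": time; "joint_positions": joint angles; "qd": joint speeds; "joint_torque": joint torques, N m; "eef_pos": TCP position; "tcp_rot": TCP orientation; "contact_force": force on the tool from outside, world axes, zero at the start; "wrist_torque": the same for the moment, N m; "finger_gap": opening from 0.0 (shut) to 1.0 (fully open).
Only numpy, scipy, OpenCV 4.12 (cv2) and the standard library are available. Lean on these libraries where they do the work, as an engineer would, in place of code of your own. Each camera call takes 0.05 s, during which the arm holds its last target.

## Working session

There is one attempt and no reset: what is moved stays moved. The work goes in short steps, Python scripts to look and compute and a tool call to move; the robot and the scene stay as the last step left them, time stands still between calls to the robot, and variables do not carry over. Pictures are saved under pics/ and viewed, and the job is handed in when it is done.

Besides the shell and the picture viewer there is one more tool, called after "Emit:" in YAML: its name, and indented under it one key for each argument. jog_arm: Moves the arm, as the interface text tells. Its arguments: {"type":"object","properties":{"moves":{"type":"array"},"jaw":{"type":"number"},"force":{"type":"number"}},"required":["moves"]}

```bash
mkdir -p pics
python3 - <<'E'
from workcell import status, imaging, job, robot
import cv2
s=status.get_state()
for k,v in s.items(): print(k,v)
print([a for a in dir(robot) if a[0]!='_'], robot.tcp_to_grasp)
for n in ("scene","top"):
    im=imaging.capture(n); cv2.imwrite(f"pics/{n}0.png",im[:,:,::-1]); print(n,imaging.camera_info(n))
print(imaging.camera_info("wrist"))
E
```

```text
clock 0.0
joint_positions [ 1.12617389  0.38386371  0.04386313  1.5996276  -0.01792817  1.16117335
 -0.04986829]
qd [ 1.23181131e-03  6.67136202e-04 -7.54984012e-04  5.89295187e-05
 -3.99549086e-04  5.67602558e-04  4.63938622e-04]
joint_torque [-3.38840482e-04 -4.33464754e+01  1.02417324e+00 -2.49513763e+01
  1.05860992e-02  1.14376648e-02  1.07614883e-05]
eef_pos [ 0.22059834 -0.61039741  0.22984421]
tcp_rot [-3.13891685e+00  1.30353111e-04  3.46894883e-01]
contact_force [ 0.77275029 -0.53390803  0.64190098]
wrist_torque [ 0.01091085  0.04867593 -0.00549601]
finger_gap 1.0017053089882315
['PlanningError', 'tcp_to_grasp'] 0.0187
scene {'fx': 398.9841448687067, 'fy': 398.9841448687067, 'cx': 282.540908198594, 'cy': 210.01610550809025, 'pose': array([[-0.00613854,  0.79713299, -0.60377257,  1.01215467],
       [ 0.99998039,  0.0056405 , -0.00271988, -0.10631096],
       [ 0.00123747, -0.60377743, -0.79715198,  0.75265701],
       [ 0.        ,  0.        ,  0.        ,  1.        ]])}
top {'fx': 408.66896231689145, 'fy': 408.66896231689145, 'cx': 280.25281040844413, 'cy': 211.7927974649602, 'pose': array([[ 0.00636283, -0.99179422,  0.12768614,  0.42947977],
       [-0.99997067, -0.00685493, -0.00341494, -0.08332044],
       [ 0.0042622 , -0.12766066, -0.99180875,  0.72632665],
       [ 0.        ,  0.        ,  0.        ,  1.        ]])}
{'fx': 292.6849614526889, 'fy': 292.6849614526889, 'cx': 281.6105746586911, 'cy': 214.200180283453, 'T_tool_cam': array([[-9.98110359e-05, -9.60757994e-01, -2.77387936e-01,
         7.07383035e-02],
       [ 9.99999985e-01, -5.74014766e-05, -1.61009551e-04,
         8.09846896e-05],
       [ 1.38768736e-04, -2.77387948e-01,  9.60757986e-01,
        -1.42491871e-01],
       [ 0.00000000e+00,  0.00000000e+00,  0.00000000e+00,
         1.00000000e+00]])}
```

View pics/scene0.png

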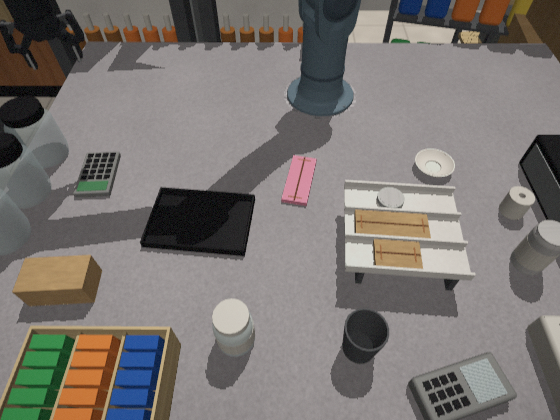

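View pics/top0.png

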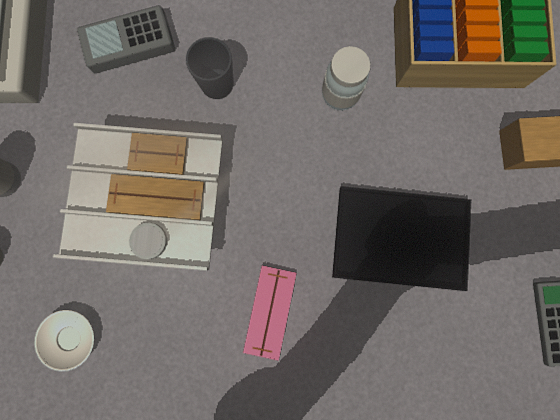

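The scene shows a rack with three lanes: round tin at the robot side, long carton in the middle lane (top view about (107..205, 177..218)), and short carton in the far lane. The tray is black at top view (333..470, 185..290), and the pink look-alike is near (270,310). Next I measure them.

```bash
cat > h.py <<'E'
import numpy as np, cv2
from workcell import status, imaging
def ray(info,uv,z,pose=None):
    P=info['pose'] if pose is None else pose
    uv=np.atleast_2d(np.asarray(uv,float))
    d=np.c_[(uv[:,0]-info['cx'])/info['fx'],(uv[:,1]-info['cy'])/info['fy'],np.ones(len(uv))]@P[:3,:3].T
    t=(z-P[2,3])/d[:,2]
    return P[:3,3]+d*t[:,None]
def mask_brown(im):
    h=cv2.cvtColor(im,cv2.COLOR_RGB2HSV); return cv2.inRange(h,(8,90,90),(22,255,255))
def rects(m,amin=400):
    m=cv2.morphologyEx(m,cv2.MORPH_CLOSE,np.ones((7,7)))
    cs,_=cv2.findContours(m,cv2.RETR_EXTERNAL,cv2.CHAIN_APPROX_NONE)
    return [c for c in cs if cv2.contourArea(c)>amin]
def fit(info,c,z):
    w=ray(info,c[:,0,:],z)[:,:2].astype(np.float32)
    (cx,cy),(a,b),ang=cv2.minAreaRect(w*1000)
    bx=cv2.boxPoints(((cx,cy),(a,b),ang))
    i=np.argmax([np.linalg.norm(bx[k]-bx[(k+1)%4]) for k in range(4)])
    e=bx[i]-bx[(i+1)%4]; 
    if e[1]<0:e=-e
    yaw=np.degrees(np.arctan2(-e[0],e[1]))
    return np.round([cx,cy,min(a,b),max(a,b),yaw],1)
E
python3 - <<'E'
from h import *
for n in("top","scene"):
    im=cv2.imread(f"pics/{n}0.png")[:,:,::-1].copy(); I=imaging.camera_info(n)
    for c in rects(mask_brown(im)):
        print(n,"brown px",cv2.boundingRect(c),fit(I,c,.082))
    g=im.max(axis=2)
    m=cv2.inRange(g,0,40)
    for c in rects(m,3000): print(n,"black",cv2.boundingRect(c),fit(I,c,.02))
    h=cv2.cvtColor(im,cv2.COLOR_RGB2HSV); m=cv2.inRange(h,(0,0,170),(180,60,255))|mask_brown(im)
    m=cv2.morphologyEx(m,cv2.MORPH_CLOSE,np.ones((9,9)))
    for c in rects(m,8000): print(n,"white",cv2.boundingRect(c),fit(I,c,.08))
I=imaging.camera_info("top")
# rack divider end corners by eye, top of dividers
print(ray(I,[(75,124),(221,136),(54,257),(208,269)],.086))
E
```

```text
top brown px (106, 133, 98, 87) [570.9 112.3 132.9 149.   -4.5]
top brown px (507, 116, 53, 53) [ 630.3 -497.1   83.9   95.2   85.4]
top brown px (397, 0, 159, 88) [ 8.013e+02 -4.111e+02  1.560e+02  2.681e+02  5.000e-01]
top black (333, 187, 138, 104) [ 476.8 -297.   158.5  230.7   -5.4]
top white (53, 123, 169, 147) [538.9 140.6 219.  244.2  -4.6]
scene brown px (29, 328, 152, 92) [ 8.315e+02 -4.089e+02  1.408e+02  2.602e+02  4.000e-01]
scene brown px (13, 255, 89, 51) [ 668.8 -526.1   99.3  153.9    3.8]
scene brown px (355, 210, 75, 58) [571.3 113.1 129.6 149.   -4.3]
scene brown px (220, 26, 83, 17) [-195.2 -182.7   90.8  263.3   -1. ]
scene brown px (84, 26, 94, 17) [-197.4 -594.8   94.6  312.    -1.8]
scene brown px (452, 0, 64, 25) [-360.5  575.   191.1  213.9  -14.2]
scene black (141, 188, 114, 68) [ 484.3 -296.7  167.6  231.3   -5.3]
scene black (0, 0, 84, 76) [-316.6 -957.8  249.1  617.9  -58.5]
scene white (344, 148, 132, 127) [475.8 152.5 257.  339.5  85.6]
[[0.6531106  0.24812387 0.086     ]
 [0.63484973 0.01109549 0.086     ]
 [0.43865679 0.26561043 0.086     ]
 [0.42170133 0.02594514 0.086     ]]
```

Run:
```python
import cv2
im=cv2.imread("pics/top0.png"); cv2.imwrite("pics/z1.png",cv2.resize(im[110:290,40:240],None,fx=4,fy=3.3,interpolation=cv2.INTER_CUBIC))
```

```text
(no output)
```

View pics/z1.png

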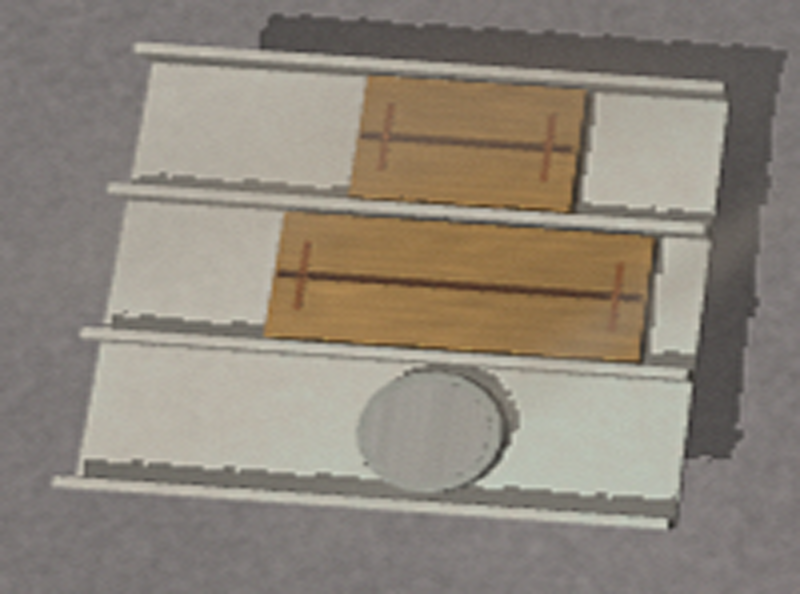

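```bash
cat >> h.py <<'E'
def cartons(n,im,z=.082,k=3):
    I=imaging.camera_info(n)
    m=cv2.erode(mask_brown(im),np.ones((k,k)))
    m=cv2.morphologyEx(mask_brown(im),cv2.MORPH_OPEN,np.ones((k,k)))
    cs,_=cv2.findContours(m,cv2.RETR_EXTERNAL,cv2.CHAIN_APPROX_NONE)
    return [(cv2.boundingRect(c),fit(I,c,z)) for c in cs if cv2.contourArea(c)>600]
E
python3 - <<'E'
from h import *
for n in("top","scene"):
    im=cv2.imread(f"pics/{n}0.png")[:,:,::-1].copy()
    for k in (3,5): print(n,k,[c for c in cartons(n,im,k=k) if c[1][1]>-100 and c[1][0]>300])
I=imaging.camera_info("top")
# z1 scale 4,3.3 offset 40,110: carton corners (long), near/far
px=lambda L:[(40+u/4,110+v/3.3) for u,v in L]
c=ray(I,px([(283,209),(655,237),(640,360),(264,338)]),.082);print("long",c.round(4),c.mean(0))
c=ray(I,px([(366,73),(587,92),(571,212),(350,196)]),.082);print("short",c.round(4),c.mean(0))
# floor edges: lane middle -y floor edge, +y floor edge
print("floor -y",ray(I,px([(708,240),(690,365),(726,100),(712,216)]),.07).round(4))
print("floor +y",ray(I,px([(131,205),(107,325),(150,66)]),.07).round(4))
print("divtops",ray(I,px([(110,188),(708,229),(82,332),(690,374),(135,47),(726,87),(53,482),(668,522)]),.086).round(4))
E
```

```text
top 3 [((106, 174, 97, 46), array([535.8, 115.1,  62.5, 149.1,  -4.4])), ((127, 133, 59, 41), array([606.7, 115.1,  62. ,  89.3,  -4.3]))]
top 5 [((107, 194, 94, 26), array([519.7, 116.3,  30.7, 149. ,  -4.1])), ((109, 175, 94, 24), array([551.9, 113.8,  30.2, 149. ,  -4.4])), ((128, 133, 58, 41), array([606.9, 115.1,  61.8,  89.1,  -4.1]))]
scene 3 [((374, 239, 48, 29), array([607.4, 115.8,  58.3,  89. ,  -4.5])), ((355, 210, 75, 27), array([536. , 115.7,  57.5, 148.9,  -4.4]))]
scene 5 [((374, 240, 48, 28), array([607.4, 115.8,  58.3,  89. ,  -4.5])), ((355, 210, 75, 27), array([536. , 115.7,  57.5, 148.9,  -4.4]))]
long [[0.5728 0.1871 0.082 ]
 [0.56   0.0374 0.082 ]
 [0.4999 0.0416 0.082 ]
 [0.5095 0.1909 0.082 ]] [0.53556958 0.1142536  0.082     ]
short [[0.6415 0.1575 0.082 ]
 [0.6325 0.0673 0.082 ]
 [0.5722 0.0715 0.082 ]
 [0.5795 0.1606 0.082 ]] [0.60643979 0.11421414 0.082     ]
floor -y [[0.5611 0.018  0.07  ]
 [0.4989 0.0237 0.07  ]
 [0.6326 0.0124 0.07  ]
 [0.5732 0.0167 0.07  ]]
floor +y [[0.5771 0.2543 0.07  ]
 [0.517  0.2598 0.07  ]
 [0.6484 0.2515 0.07  ]]
divtops [[0.5818 0.2551 0.086 ]
 [0.5633 0.0157 0.086 ]
 [0.5114 0.261  0.086 ]
 [0.4929 0.0209 0.086 ]
 [0.6527 0.2501 0.086 ]
 [0.6342 0.0103 0.086 ]
 [0.4401 0.2669 0.086 ]
 [0.4229 0.0275 0.086 ]]
```

Emit:
jog_arm:
  moves:
    - {"xyz":[58.7,-67.2,3],"angular":[0,0,-1.146]}
    - {"xyz":[58.7,-67.2,3],"angular":[0,0,-1.146]}
    - {"xyz":[58.7,-67.2,3],"angular":[0,0,-1.146]}
    - {"xyz":[58.7,-67.2,3],"angular":[0,0,-1.146]}
    - {"xyz":[58.7,-67.2,3],"angular":[0,0,-1.146]}
    - {"xyz":[58.7,-67.2,3],"angular":[0,0,-1.146]}
    - {"xyz":[58.7,-67.2,3],"angular":[0,0,-1.146]}
    - {"xyz":[58.7,-67.2,3],"angular":[0,0,-1.146]}
    - {"xyz":[58.7,-67.2,3],"angular":[0,0,-1.146]}
    - {"xyz":[58.7,-67.2,3],"angular":[0,0,-1.146]}
  jaw: 1
  force: 40

```text
clock: 0.93
eef_pos: [0.3718, -0.2211, 0.2169]
tcp_rot: [-3.141, 0.0, 1.497]
contact_force: [1.0, -1.8, -0.7]
finger_gap: 0.002
```

```bash
cat > go.py <<'E'
import sys
from h import *
from scipy.spatial.transform import Rotation as R
s=status.get_state(); Rt=R.from_euler('xyz',s['tcp_rot']); p=np.array(s['eef_pos'])
print('t',round(s['clock'],2),'p',p.round(4),'rpy',np.round(s['tcp_rot'],4),'F',np.round(s['contact_force'],2),'gap',round(s['finger_gap'],3),'q',np.round(s['joint_positions'],2))
if len(sys.argv)>3:
    t=np.array([float(a) for a in sys.argv[1:4]]); yaw=float(sys.argv[4]) if len(sys.argv)>4 else 1.494
    print('cm',(Rt.inv().apply(t-p)*100).round(2),'ang',(Rt.inv()*R.from_euler('xyz',[np.pi,0,yaw])).as_rotvec().round(4))
E
python3 go.py .5438 .221 .15
```

```text
t 0.93 p [ 0.3718 -0.2211  0.2169] rpy [-3.1411e+00  2.0000e-04  1.4971e+00] F [ 0.99 -1.78 -0.72] gap 0.002 q [ 0.81 -0.   -0.36  2.09 -0.    1.05  0.37]
cm [45.36 13.9   6.68] ang [-0.0004  0.0002  0.0031]
```

Emit:
jog_arm:
  moves:
    - {"xyz":[45.4,13.9,5],"angular":[0,0,0.003]}
    - {"xyz":[45.4,13.9,5],"angular":[0,0,0.003]}
    - {"xyz":[45.4,13.9,5],"angular":[0,0,0.003]}
    - {"xyz":[45.4,13.9,5],"angular":[0,0,0.003]}
    - {"xyz":[45.4,13.9,5],"angular":[0,0,0.003]}
    - {"xyz":[45.4,13.9,5],"angular":[0,0,0.003]}
    - {"xyz":[45.4,13.9,5],"angular":[0,0,0.003]}
    - {"xyz":[45.4,13.9,5],"angular":[0,0,0.003]}
    - {"xyz":[45.4,13.9,5],"angular":[0,0,0.003]}
    - {"xyz":[45.4,13.9,5],"angular":[0,0,0.003]}

```text
clock: 1.77
eef_pos: [0.5239, 0.1638, 0.173]
tcp_rot: [-3.141, 0.001, 1.489]
contact_force: [-0.0, -0.1, 0.6]
finger_gap: -0.005
```

Emit:
jog_arm:
  moves:
    - {"xyz":[4,1.2,1],"angular":[0,0,0]}
    - {"xyz":[6,1.8,1],"angular":[0,0,0]}
    - {"xyz":[6,1.8,1],"angular":[0,0,0]}
    - {"xyz":[6,1.8,1],"angular":[0,0,0]}

```text
clock: 2.1
eef_pos: [0.5457, 0.2225, 0.1629]
tcp_rot: [-3.14, -0.0, 1.493]
contact_force: [0.1, -0.9, 0.0]
finger_gap: -0.002
```

```bash
python3 go.py .5438 .221 .075
python3 - <<'E'
from h import *
im=imaging.capture("wrist"); cv2.imwrite("pics/w1.png",im[:,:,::-1])
E
```

```text
t 2.1 p [0.5457 0.2225 0.1629] rpy [-3.1397e+00 -4.0000e-04  1.4933e+00] F [ 0.12 -0.9   0.02] gap -0.002 q [ 0.11  0.43 -0.69  1.78  0.31  1.04 -0.78]
cm [-0.17 -0.17  8.79] ang [-0.0019 -0.0004 -0.0007]
```

View pics/w1.png

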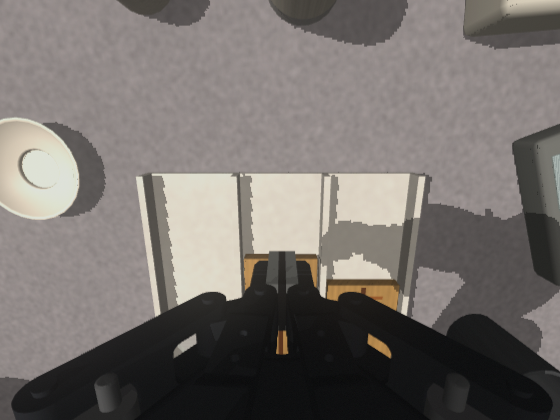

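The wrist view shows the carton's +y end at row ~255 (cols 245–318), centred under the fingers in the middle lane, with short carton at right.

Run:
```python
from h import *
from scipy.spatial.transform import Rotation as R
I=imaging.camera_info("wrist"); s=status.get_state()
T=np.eye(4);T[:3,:3]=R.from_euler('xyz',s['tcp_rot']).as_matrix();T[:3,3]=s['eef_pos']
P=T@I['T_tool_cam']
w=ray(I,[(245,255),(318,255)],.082,P);print(w.round(4))
d=ray(I,[(239,175),(325,175)],.086,P);print(d.round(4))
c=np.array([.5374,.1382]);u=np.array([.0767,.9971])
print((w[:,:2]-c)@u,(d[:,:2]-c)@u)
```

```text
[[0.5136 0.1935 0.082 ]
 [0.5738 0.1887 0.082 ]]
[[0.5173 0.2604 0.086 ]
 [0.5816 0.2552 0.086 ]]
[0.05331862 0.05314846] [0.12031239 0.12009976]
```

Emit:
jog_arm:
  moves:
    - {"xyz":[-0.1,-0.2,4],"angular":[-0.002,0,0]}
    - {"xyz":[-0.1,-0.2,7.2],"angular":[-0.002,0,0]}
    - {"xyz":[-0.1,-0.2,8.7],"angular":[-0.002,0,0]}
    - {"xyz":[-0.1,-0.2,8.7],"angular":[-0.002,0,0]}
    - {"xyz":[-0.1,-0.2,8.7],"angular":[-0.002,0,0]}

```text
clock: 2.57
eef_pos: [0.5442, 0.218, 0.0763]
tcp_rot: [3.141, 0.002, 1.488]
contact_force: [0.2, -0.2, -0.1]
finger_gap: 0.003
```

```bash
python3 go.py .5367 .1292 .075
```

```text
t 2.57 p [0.5442 0.218  0.0763] rpy [3.1409e+00 1.5000e-03 1.4879e+00] F [ 0.18 -0.25 -0.06] gap 0.003 q [ 0.06  0.54 -0.64  1.84  0.4   0.89 -0.85]
cm [-8.91 -0.01  0.15] ang [ 0.0006  0.0015 -0.0061]
```

Emit:
jog_arm:
  moves:
    - {"xyz":[-1.0,0,0],"angular":[0,0,-0.005]}
    - {"xyz":[-1.6,0,0],"angular":[0,0,-0.005]}
    - {"xyz":[-2.1,0,0],"angular":[0,0,-0.005]}
    - {"xyz":[-2.6,0,0],"angular":[0,0,-0.005]}
    - {"xyz":[-3.1,0,0],"angular":[0,0,-0.005]}
    - {"xyz":[-3.6,0,0],"angular":[0,0,-0.005]}
    - {"xyz":[-4.1,0,0],"angular":[0,0,-0.005]}
    - {"xyz":[-4.6,0,0],"angular":[0,0,-0.005]}
    - {"xyz":[-5.0,0,0],"angular":[0,0,-0.005]}
    - {"xyz":[-5.3,0,0],"angular":[0,0,-0.005]}

```text
clock: 3.4
eef_pos: [0.5401, 0.1664, 0.0765]
tcp_rot: [3.14, 0.0, 1.495]
contact_force: [0.4, 0.4, 1.4]
finger_gap: -0.002
```

```bash
python3 - <<'E'
from h import *
im=imaging.capture("top"); cv2.imwrite("pics/top2.png",im[:,:,::-1])
im=imaging.capture("scene"); cv2.imwrite("pics/scene2.png",im[:,:,::-1])
print([c for c in cartons("top",im)])
E
python3 go.py .5367 .1292 .075
```

```text
[((53, 332, 68, 88), array([260. , 203.4,  71.5, 138.2,  78.6])), ((13, 256, 89, 50), array([403.4, 260.2,  72.3, 135.6,   3.4])), ((374, 240, 48, 28), array([ 448. , -270. ,   39.9,   75.2,   -3.7])), ((338, 209, 74, 27), array([ 497.3, -235. ,   40.3,  115.7,   -0.6]))]
t 3.5 p [0.5401 0.1659 0.0764] rpy [3.1401e+00 1.1000e-03 1.4938e+00] F [-0.03 -0.03  0.62] gap 0.0 q [ 0.16  0.5  -0.64  1.9   0.39  0.87 -0.75]
cm [-3.68 -0.05  0.14] ang [ 0.0014  0.0011 -0.0002]
```

View pics/top2.png

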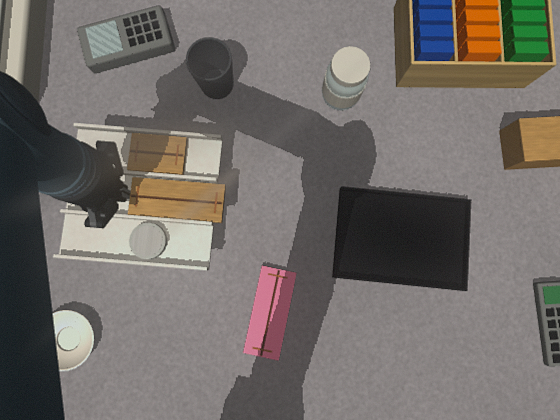

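View pics/scene2.png

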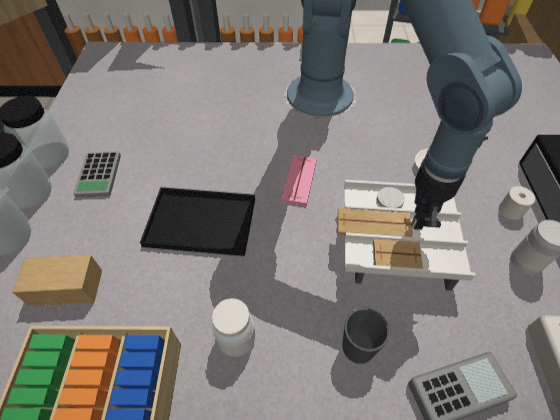

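The carton is sliding straight. Its -y end is now at top-view column ~224, just past the rack edge.

```bash
cat > ov.py <<'E'
from h import *
import sys
c=np.array([.5374,.1382]);u=np.array([.0767,.9971]);v=np.array([.9971,-.0767])
for n in ("top","scene"):
    im=cv2.imread(f"pics/{n}{sys.argv[1]}.png")[:,:,::-1].copy();I=imaging.camera_info(n)
    m=cv2.morphologyEx(mask_brown(im),cv2.MORPH_OPEN,np.ones((3,3)))
    ys,xs=np.nonzero(m); w=ray(I,np.c_[xs,ys],.082)[:,:2]
    a=(w-c)@u;b=(w-c)@v
    k=(abs(b)<.034)&(abs(a)<.26); A=a[k];B=b[k]
    lo=np.percentile(A,.3);hi=np.percentile(A,99.7)
    e=A<lo+.035
    print(n,'a',lo.round(4),hi.round(4),'overhang',(-.12-lo).round(4),'b near end',np.percentile(B[e],[1,99]).round(4))
    k=(abs(b-.071)<.033)&(abs(a)<.12);print('  short a',np.percentile(a[k],[.5,99.5]).round(4))
E
python3 ov.py 0; python3 ov.py 2
```

```text
top a -0.0971 0.0509 overhang -0.0229 b near end [-0.0301  0.0307]
  short a [-0.0619  0.0264]
scene a -0.0967 0.0512 overhang -0.0233 b near end [-0.0278  0.0287]
  short a [-0.0611  0.027 ]
top a -0.1324 0.0158 overhang 0.0124 b near end [-0.0318  0.0288]
  short a [-0.0621  0.0249]
scene a -0.1321 0.0155 overhang 0.0121 b near end [-0.0288  0.0332]
  short a [-0.0613  0.0268]
```

Emit:
jog_arm:
  moves:
    - {"xyz":[-0.4,0,0],"angular":[0,0,0]}
    - {"xyz":[-0.9,0,0],"angular":[0,0,0]}
    - {"xyz":[-1.4,0,0],"angular":[0,0,0]}
    - {"xyz":[-1.9,0,0],"angular":[0,0,0]}
    - {"xyz":[-2.4,0,0],"angular":[0,0,0]}
    - {"xyz":[-2.8,0,0],"angular":[0,0,0]}
    - {"xyz":[-3.2,0,0],"angular":[0,0,0]}
    - {"xyz":[-3.5,0,0],"angular":[0,0,0]}
    - {"xyz":[-3.7,0,0],"angular":[0,0,0]}
    - {"xyz":[-3.7,0,0],"angular":[0,0,0]}

```text
clock: 4.33
eef_pos: [0.5374, 0.1293, 0.0766]
tcp_rot: [3.14, 0.001, 1.494]
contact_force: [0.1, 0.4, -0.4]
finger_gap: 0.005
```

```bash
python3 - <<'E'
from h import *
for n in ("top","scene"):
    im=imaging.capture(n); cv2.imwrite(f"pics/{n}3.png",im[:,:,::-1])
E
python3 ov.py 3; python3 go.py .5367 .1292 .075
```

```text
top a -0.1694 -0.0214 overhang 0.0494 b near end [-0.0323  0.0288]
  short a [-0.0621  0.0262]
scene a -0.1687 -0.0209 overhang 0.0487 b near end [-0.0288  0.0332]
  short a [-0.0609  0.027 ]
t 4.43 p [0.5374 0.13   0.0767] rpy [3.1395e+00 2.0000e-04 1.4947e+00] F [-0.24  0.31 -0.74] gap -0.001 q [ 0.22  0.48 -0.64  1.93  0.37  0.86 -0.69]
cm [-0.08 -0.07  0.17] ang [0.002  0.0002 0.0007]
```

View pics/scene3.png

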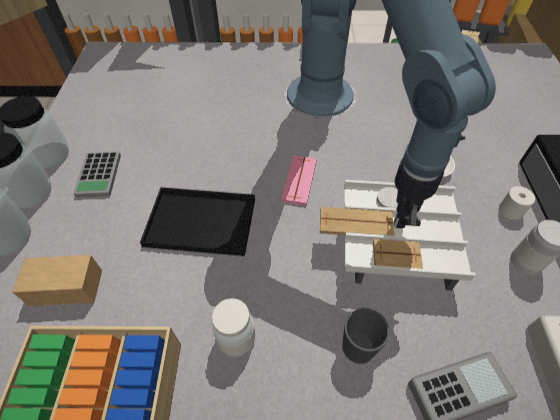

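Emit:
jog_arm:
  moves:
    - {"xyz":[0.6,0,0],"angular":[0,0,0]}
    - {"xyz":[1,0,-3],"angular":[0,0,0]}
    - {"xyz":[1,0,-7],"angular":[0,0,0]}
    - {"xyz":[-2,0,-9],"angular":[0,0,0]}
    - {"xyz":[-6,0,-9],"angular":[0,0,0]}
    - {"xyz":[-10,0,-9],"angular":[0,0,0]}
    - {"xyz":[-13.2,-0.3,-9],"angular":[0.002,0,0]}
    - {"xyz":[-13.2,-0.3,-9],"angular":[0.002,0,0]}
    - {"xyz":[-13.2,-0.3,-9],"angular":[0.002,0,0]}
  jaw: -1

```text
clock: 5.18
eef_pos: [0.5241, -0.0038, 0.1665]
tcp_rot: [-3.141, 0.001, 1.49]
contact_force: [0.1, 1.1, 0.0]
finger_gap: 1.001
```

```bash
python3 go.py .5257 -.0014 .080;python3 - <<'E'
from h import *
im=imaging.capture("wrist"); cv2.imwrite("pics/w4.png",im[:,:,::-1])
E
python3 go.py .5257 -.0014 .080
```

```text
t 5.18 p [ 0.5241 -0.0038  0.1665] rpy [-3.1414e+00  9.0000e-04  1.4896e+00] F [0.08 1.13 0.02] gap 1.001 q [ 0.51  0.29 -0.66  1.93  0.21  0.99 -0.33]
cm [0.26 0.14 8.65] ang [-0.0002  0.0009 -0.0044]
t 5.23 p [ 0.5243 -0.0011  0.1667] rpy [ 3.1413e+00 -6.0000e-04  1.4936e+00] F [0.11 0.25 0.89] gap 1.003 q [ 0.51  0.29 -0.66  1.93  0.21  0.99 -0.33]
cm [-0.02  0.14  8.67] ang [ 0.0003 -0.0006 -0.0004]
```

View pics/w4.png

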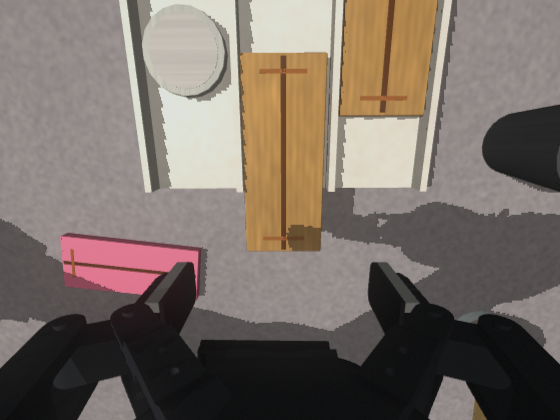

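The wrist view shows the carton level and hanging out: end edge at row ~250 (cols 246–321) and rack edge at row ~189. The open fingers straddle it.

Run:
```python
from h import *
from scipy.spatial.transform import Rotation as R
I=imaging.camera_info("wrist"); 
T=np.eye(4);T[:3,:3]=R.from_euler('xyz',[np.pi,0,1.4920]).as_matrix();T[:3,3]=[.5242,-.0015,.1666]
P=T@I['T_tool_cam']
c=np.array([.5374,.1382]);u=np.array([.0767,.9971]);v=np.array([.9971,-.0767])
w=ray(I,[(246.5,250),(321.5,250),(241,54),(327,54)],.082,P);print(w.round(4))
d=ray(I,[(148,191),(238,191),(332,191),(424,191)],.086,P)
tcp=T[:2,3]
for q in(w,d): print(np.c_[(q[:,:2]-c)@u,(q[:,:2]-c)@v].round(4))
print('tcp',(tcp-c)@u,(tcp-c)@v)
```

```text
[[ 0.4931 -0.0254  0.082 ]
 [ 0.5557 -0.0303  0.082 ]
 [ 0.5058  0.1216  0.082 ]
 [ 0.5656  0.1168  0.082 ]]
[[-0.1665 -0.0316]
 [-0.1666  0.0312]
 [-0.019  -0.0302]
 [-0.0191  0.0298]]
[[-0.1153 -0.1057]
 [-0.1154 -0.0359]
 [-0.1156  0.037 ]
 [-0.1157  0.1083]]
tcp -0.14030731 -0.00244672999999999
```

Emit:
jog_arm:
  moves:
    - {"xyz":[0,0.2,4],"angular":[0,0,0]}
    - {"xyz":[0,0.2,7],"angular":[0,0,0]}
    - {"xyz":[0,0.2,9],"angular":[0,0,0]}
    - {"xyz":[0,0.2,10.05],"angular":[0,0,0]}
    - {"xyz":[0,0.2,10.05],"angular":[0,0,0]}
    - {"xyz":[0,0.2,10.05],"angular":[0,0,0]}

```text
clock: 5.73
eef_pos: [0.5265, 0.0007, 0.0663]
tcp_rot: [-3.142, -0.001, 1.498]
contact_force: [-0.1, 0.5, 0.5]
finger_gap: 1.001
```

```bash
python3 go.py .5257 -.0014 .066
```

```text
t 5.73 p [0.5265 0.0007 0.0663] rpy [-3.1415e+00 -1.3000e-03  1.4977e+00] F [-0.1   0.48  0.45] gap 1.001 q [ 0.44  0.44 -0.6   1.99  0.34  0.81 -0.43]
cm [-0.21 -0.07  0.03] ang [-0.0001 -0.0013  0.0037]
```

Emit:
jog_arm:
  moves:
    - {"xyz":[-0.2,0,0],"angular":[0,0,0]}
    - {"xyz":[-0.2,0,0],"angular":[0,0,0]}
    - {"xyz":[-0.2,0,0],"angular":[0,0,0]}
    - {"xyz":[-0.2,0,0],"angular":[0,0,0]}
    - {"xyz":[-0.2,0,0],"angular":[0,0,0]}
    - {"xyz":[-0.2,0,0],"angular":[0,0,0]}
    - {"xyz":[-0.2,0,0],"angular":[0,0,0]}
  jaw: 1
  force: 60

```text
clock: 6.32
eef_pos: [0.5277, -0.0033, 0.0684]
tcp_rot: [3.138, 0.0, 1.495]
contact_force: [-1.3, -0.4, 5.3]
finger_gap: 0.703
```

```bash
python3 - <<'E'
from h import *
for n in ("wrist","scene"):
    im=imaging.capture(n); cv2.imwrite(f"pics/{n}5.png",im[:,:,::-1])
E
python3 go.py .5257 -.0014 .066
```

```text
t 6.42 p [ 0.5276 -0.0033  0.0684] rpy [3.1382e+00 3.0000e-04 1.4946e+00] F [-2.06 -1.03  4.91] gap 0.705 q [ 0.45  0.44 -0.6   1.99  0.34  0.81 -0.43]
cm [ 0.18 -0.21  0.23] ang [0.0034 0.0003 0.0006]
```

View pics/wrist5.png

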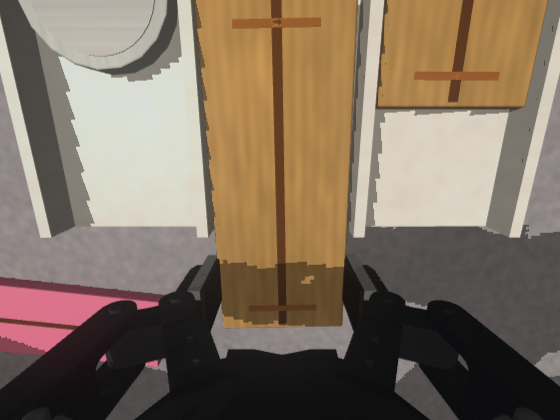

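Gripped: the pads are on both sides of the overhanging end (opening 0.705 ≈ 60 mm), clear of the rack edge. Next is a small test lift.

Emit:
jog_arm:
  moves:
    - {"xyz":[0,0,-0.4],"angular":[0,0,0]}
    - {"xyz":[0,0,-0.8],"angular":[0,0,0]}
    - {"xyz":[0,0,-1.3],"angular":[0,0,0]}
    - {"xyz":[0,0,-1.8],"angular":[0,0,0]}
    - {"xyz":[0,0,-2.3],"angular":[0,0,0]}
    - {"xyz":[0,0,-2.8],"angular":[0,0,0]}
    - {"xyz":[0,0,-3.2],"angular":[0,0,0]}
    - {"xyz":[0,0,-3.5],"angular":[0,0,0]}
    - {"xyz":[0,0,-3.5],"angular":[0,0,0]}

```text
clock: 7.17
eef_pos: [0.5262, -0.0032, 0.1018]
tcp_rot: [3.141, 0.0, 1.495]
contact_force: [0.7, 0.6, -1.1]
finger_gap: 0.703
```

```bash
python3 - <<'E'
from h import *
for n in ("wrist","scene"):
    im=imaging.capture(n); cv2.imwrite(f"pics/{n}6.png",im[:,:,::-1])
E
python3 go.py .5257 -.0014 .066
```

```text
t 7.27 p [ 0.5258 -0.0033  0.1011] rpy [-3.1413e+00  1.0000e-04  1.4951e+00] F [-0.17 -0.05 -0.75] gap 0.707 q [ 0.47  0.39 -0.63  1.98  0.29  0.87 -0.39]
cm [ 0.19 -0.03  3.51] ang [-0.0002  0.0001  0.0011]
```

View pics/wrist6.png

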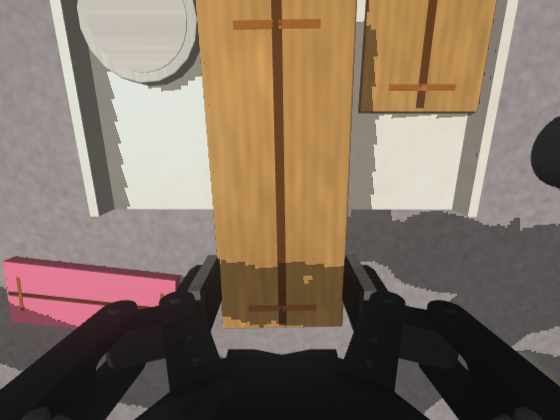

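View pics/scene6.png

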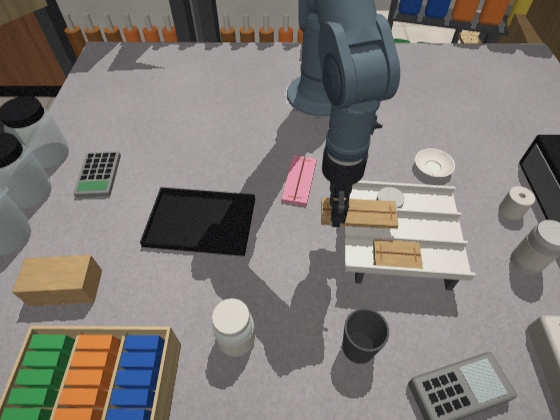

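The carton is held level: in the wrist view it sits exactly as before the lift (cross mark still at row 22). Moving to the tray now.

Emit:
jog_arm:
  moves:
    - {"xyz":[-1,-0.1,-1],"angular":[0,0,0]}
    - {"xyz":[-3,-0.3,-2],"angular":[0,0,0]}
    - {"xyz":[-6,-0.5,-2.5],"angular":[0,0,0.002]}
    - {"xyz":[-9.5,-0.8,-3],"angular":[0,0,0.004]}
    - {"xyz":[-13,-1,-3],"angular":[0,0,0.007]}
    - {"xyz":[-16.5,-1.3,-3],"angular":[0,0,0.01]}
    - {"xyz":[-20,-1.6,-3],"angular":[0,0,0.012]}
    - {"xyz":[-23.5,-1.9,-3],"angular":[0,0,0.014]}
    - {"xyz":[-27,-2.1,-3],"angular":[0,0,0.016]}
    - {"xyz":[-29.5,-2.3,-3],"angular":[0,0,0.018]}

```text
clock: 8.1
eef_pos: [0.4791, -0.2999, 0.1307]
tcp_rot: [-3.141, 0.001, 1.473]
contact_force: [-0.4, 0.0, -1.7]
finger_gap: 0.704
```

Emit:
jog_arm:
  moves:
    - {"xyz":[-2,-0.2,0],"angular":[0,0,0]}
    - {"xyz":[-3.5,-0.35,0],"angular":[0,0,0]}
    - {"xyz":[-4.5,-0.4,0],"angular":[0,0,0]}
    - {"xyz":[-4.8,-0.4,0],"angular":[0,0,0]}
    - {"xyz":[-4.8,-0.4,0],"angular":[0,0,0]}

```text
clock: 8.52
eef_pos: [0.4723, -0.3431, 0.1309]
tcp_rot: [-3.141, -0.001, 1.477]
contact_force: [0.7, 0.0, -0.3]
finger_gap: 0.707
```

```bash
python3 go.py .4726 -.3438 .034 1.4765
python3 - <<'E'
from h import *
for n in ("wrist","scene","top"):
    im=imaging.capture(n); cv2.imwrite(f"pics/{n}7.png",im[:,:,::-1])
E
python3 go.py .4726 -.3438 .034 1.4765
```

```text
t 8.52 p [ 0.4723 -0.3431  0.1309] rpy [-3.1414e+00 -7.0000e-04  1.4765e+00] F [ 0.69  0.   -0.27] gap 0.707 q [ 0.96  0.42 -0.49  1.83  0.23  0.96  0.28]
cm [-0.08  0.04  9.69] ang [-0.0002 -0.0007  0.    ]
t 8.67 p [ 0.4731 -0.3409  0.1311] rpy [ 3.1415e+00 -1.2000e-03  1.4800e+00] F [ 0.75  0.61 -0.56] gap 0.704 q [ 0.96  0.41 -0.49  1.83  0.23  0.96  0.28]
cm [-0.3  -0.03  9.71] ang [ 0.0001 -0.0012  0.0035]
```

View pics/wrist7.png

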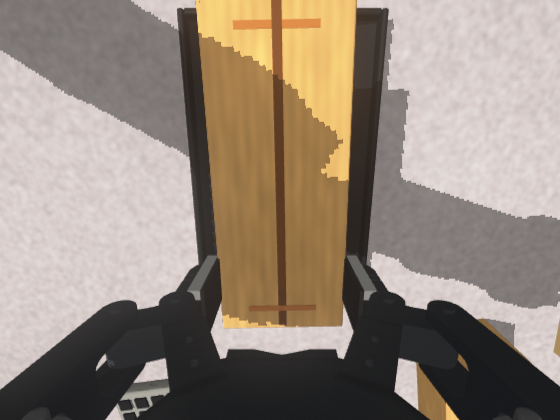

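View pics/scene7.png

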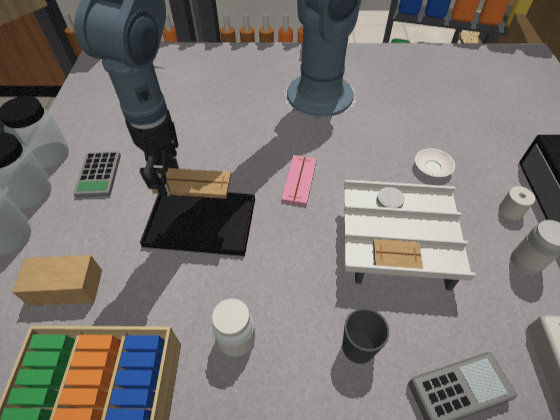

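View pics/top7.png

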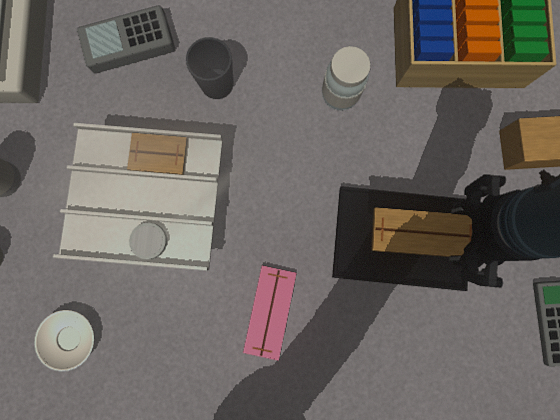

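The carton hangs level above the tray (top view 374–470, 207–255), rack now holds only the short carton and tin.

Run:
```python
from h import *
from scipy.spatial.transform import Rotation as R
I=imaging.camera_info("wrist")
T=np.eye(4);T[:3,:3]=R.from_euler('xyz',[np.pi,0,1.478]).as_matrix();T[:3,3]=[.4727,-.342,.131]
P=T@I['T_tool_cam']
far=ray(I,[(179,10),(387,10)],.02,P);print('tray +y corners',far.round(4))
It=imaging.camera_info("top")
print('carton far end',ray(It,[(374,208),(373,249)],.1446).round(4))
near=ray(I,[(222,327),(342,327)],.1446,P);print('carton near',near.round(4))
t=ray(It,[(342,186),(470,199),(467,290),(333,276)],.02);print(t.round(4),t.mean(0))
```

```text
tray +y corners [[ 0.4109 -0.1788  0.02  ]
 [ 0.5663 -0.1932  0.02  ]]
carton far end [[ 0.5108 -0.2201  0.1446]
 [ 0.452  -0.2174  0.1446]]
carton near [[ 0.4399 -0.3663  0.1446]
 [ 0.5015 -0.3721  0.1446]]
[[ 0.5669 -0.194   0.02  ]
 [ 0.5453 -0.4183  0.02  ]
 [ 0.3882 -0.4048  0.02  ]
 [ 0.4104 -0.1766  0.02  ]] [ 0.47771437 -0.29842617  0.02      ]
```

Emit:
jog_arm:
  moves:
    - {"xyz":[-0.3,0.1,1.5],"angular":[0,0,0]}
    - {"xyz":[-0.3,0.1,3.5],"angular":[0,0,0]}
    - {"xyz":[-0.3,0.1,5.5],"angular":[0,0,0]}
    - {"xyz":[-0.3,0.1,7.5],"angular":[0,0,0]}
    - {"xyz":[-0.3,0.1,9.2],"angular":[0,0,0]}
    - {"xyz":[-0.3,0.1,10.4],"angular":[0,0,0]}
    - {"xyz":[-0.3,0.1,11],"angular":[0,0,0]}
    - {"xyz":[-0.3,0.1,11.3],"angular":[0,0,0]}
    - {"xyz":[-0.3,0.1,11.3],"angular":[0,0,0]}

```text
clock: 9.42
eef_pos: [0.4731, -0.3458, 0.0176]
tcp_rot: [-3.141, -0.001, 1.477]
contact_force: [-1.1, -0.1, -1.2]
finger_gap: 0.702
```

```bash
python3 go.py .4726 -.345 .0034 1.4765
python3 - <<'E'
from h import *
for n in ("wrist","scene"):
    im=imaging.capture(n); cv2.imwrite(f"pics/{n}8.png",im[:,:,::-1])
E
python3 go.py .4726 -.345 .0034 1.4765
```

```text
t 9.42 p [ 0.4731 -0.3458  0.0176] rpy [-3.1412e+00 -6.0000e-04  1.4774e+00] F [-1.08 -0.13 -1.16] gap 0.702 q [ 0.91  0.58 -0.43  1.87  0.33  0.76  0.21]
cm [ 0.08 -0.05  1.42] ang [-0.0004 -0.0006  0.0009]
t 9.52 p [ 0.4739 -0.3467  0.019 ] rpy [3.140e+00 8.000e-04 1.477e+00] F [ 0.68 -0.11 -0.85] gap 0.707 q [ 0.91  0.58 -0.43  1.87  0.33  0.76  0.21]
cm [ 0.15 -0.14  1.56] ang [0.0016 0.0008 0.0005]
```

View pics/wrist8.png

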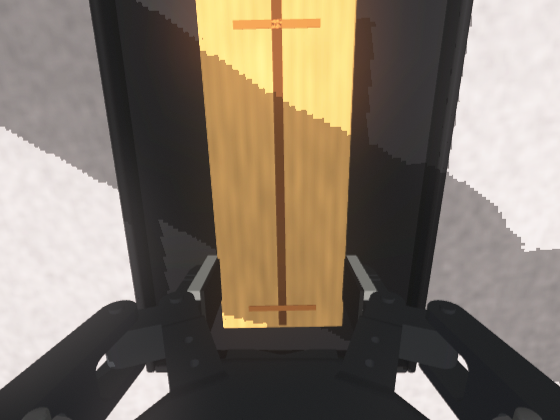

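The carton is centred between the tray walls and inside at the near end. Lowering slowly.

Emit:
jog_arm:
  moves:
    - {"xyz":[0,0,0.3],"angular":[0,0,0]}
    - {"xyz":[0,0,0.6],"angular":[0,0,0]}
    - {"xyz":[0,0,0.85],"angular":[0,0,0]}
    - {"xyz":[0,0,1.05],"angular":[0,0,0]}
    - {"xyz":[0,0,1.2],"angular":[0,0,0]}
    - {"xyz":[0,0,1.3],"angular":[0,0,0]}
    - {"xyz":[0,0,1.3],"angular":[0,0,0]}

```text
clock: 10.1
eef_pos: [0.4727, -0.3462, 0.0048]
tcp_rot: [-3.141, -0.0, 1.477]
contact_force: [0.8, 0.6, -1.4]
finger_gap: 0.704
```

```bash
python3 go.py .4726 -.345 .0034 1.4765
```

```text
t 10.1 p [ 0.4727 -0.3462  0.0048] rpy [-3.1411e+00 -3.0000e-04  1.4768e+00] F [ 0.78  0.61 -1.4 ] gap 0.704 q [ 0.9   0.6  -0.42  1.87  0.34  0.74  0.2 ]
cm [ 0.11 -0.02  0.14] ang [-0.0005 -0.0003  0.0003]
```

Nothing touches yet (Fz ≈ −1.4, the load). Continuing by single millimetres.

Emit:
jog_arm:
  moves:
    - {"xyz":[0,0,0.05],"angular":[0,0,0]}
    - {"xyz":[0,0,0.1],"angular":[0,0,0]}
    - {"xyz":[0,0,0.15],"angular":[0,0,0]}
    - {"xyz":[0,0,0.15],"angular":[0,0,0]}
    - {"xyz":[0,0,0.15],"angular":[0,0,0]}

```text
clock: 10.52
eef_pos: [0.4731, -0.3463, 0.0038]
tcp_rot: [3.141, 0.0, 1.477]
contact_force: [-0.9, -0.1, -0.7]
finger_gap: 0.7
```

Emit:
jog_arm:
  moves:
    - {"xyz":[0,0,0.05],"angular":[0,0,0]}
    - {"xyz":[0,0,0.1],"angular":[0,0,0]}
    - {"xyz":[0,0,0.1],"angular":[0,0,0]}
    - {"xyz":[0,0,0.1],"angular":[0,0,0]}

```text
clock: 10.85
eef_pos: [0.4731, -0.3464, 0.0037]
tcp_rot: [-3.141, 0.0, 1.477]
contact_force: [-2.0, 1.0, 5.9]
finger_gap: 0.701
```

Contact at TCP z ≈ 3.7 mm (predicted 3.4) with about +6 N. Look, then release.

```bash
python3 - <<'E'
from h import *
for n in ("scene",):
    im=imaging.capture(n); cv2.imwrite(f"pics/{n}9.png",im[:,:,::-1]); cv2.imwrite("pics/z9.png",cv2.resize(im[140:270,120:280,::-1],None,fx=4,fy=4))
E
python3 go.py
```

```text
t 10.9 p [ 0.4731 -0.3464  0.0037] rpy [-3.1414e+00  5.0000e-04  1.4768e+00] F [-2.58  0.45  6.13] gap 0.707 q [ 0.9   0.6  -0.42  1.87  0.35  0.74  0.2 ]
```

View pics/z9.png

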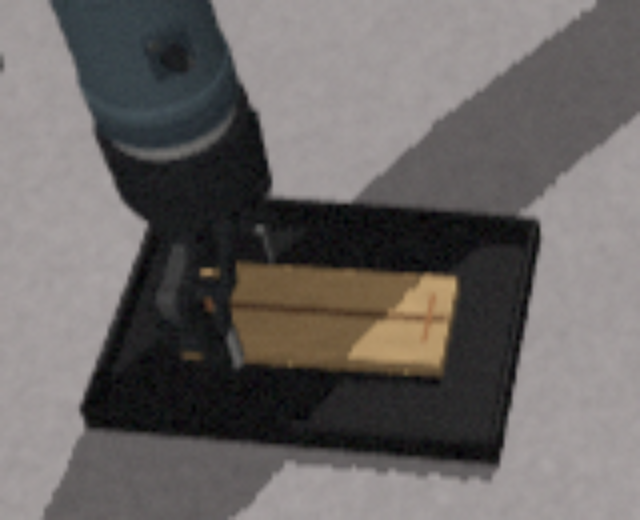

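The carton lies flat on the tray floor. Releasing, then rising straight up.

Emit:
jog_arm:
  moves:
    - {"xyz":[0,0,0],"angular":[0,0,0]}
    - {"xyz":[0,0,0],"angular":[0,0,0]}
    - {"xyz":[0,0,0],"angular":[0,0,0]}
    - {"xyz":[0,0,0],"angular":[0,0,0]}
    - {"xyz":[0,0,0],"angular":[0,0,0]}
    - {"xyz":[0,0,0],"angular":[0,0,0]}
  jaw: -1

```text
clock: 11.4
eef_pos: [0.4729, -0.3463, 0.0025]
tcp_rot: [-3.142, -0.0, 1.477]
contact_force: [0.3, 0.1, -0.8]
finger_gap: 0.999
```

Emit:
jog_arm:
  moves:
    - {"xyz":[0,0,-0.5],"angular":[0,0,0]}
    - {"xyz":[0,0,-1.5],"angular":[0,0,0]}
    - {"xyz":[0,0,-3.5],"angular":[0,0,0]}
    - {"xyz":[0,0,-6.5],"angular":[0,0,0]}
    - {"xyz":[0,0,-10],"angular":[0,0,0]}
    - {"xyz":[0,0,-14],"angular":[0,0,0]}
    - {"xyz":[-4,0,-16],"angular":[0,0,0]}
    - {"xyz":[-8,0,-16],"angular":[0,0,0]}
    - {"xyz":[-10,0,-16],"angular":[0,0,0]}
    - {"xyz":[-10,0,-16],"angular":[0,0,0]}

```text
clock: 12.23
eef_pos: [0.4605, -0.4547, 0.1649]
tcp_rot: [3.14, 0.007, 1.467]
contact_force: [-0.3, -0.5, -0.9]
finger_gap: 0.999
```

```bash
python3 go.py
python3 - <<'E'
from h import *
for n in ("scene","top"):
    im=imaging.capture(n); cv2.imwrite(f"pics/{n}10.png",im[:,:,::-1])
    print(n,[c for c in cartons(n,im,z=.017) if 300<c[1][0]<560 and c[1][1]<-200],[c for c in cartons(n,im) if c[1][1]>0])
E
python3 go.py
```

```text
t 12.23 p [ 0.4605 -0.4547  0.1649] rpy [3.1399 0.0071 1.4666] F [-0.31 -0.47 -0.86] gap 0.999 q [ 1.06  0.48 -0.45  1.65  0.23  1.06  0.44]
scene [((165, 205, 69, 28), array([ 480.2, -297.9,   68.1,  149.7,   -3.9]))] [((374, 240, 48, 28), array([607.4, 115.8,  58.3,  89. ,  -4.5]))]
top [] [((128, 154, 56, 20), array([590.4, 115.9,  29.4,  88.3,  -3.5])), ((131, 133, 55, 21), array([623.6, 113.9,  28.1,  88.7,  -4.5]))]
t 12.33 p [ 0.4628 -0.4473  0.1633] rpy [3.1411e+00 3.0000e-04 1.4736e+00] F [0.54 0.58 0.24] gap 0.997 q [ 1.05  0.48 -0.45  1.65  0.23  1.06  0.44]
```

View pics/top10.png

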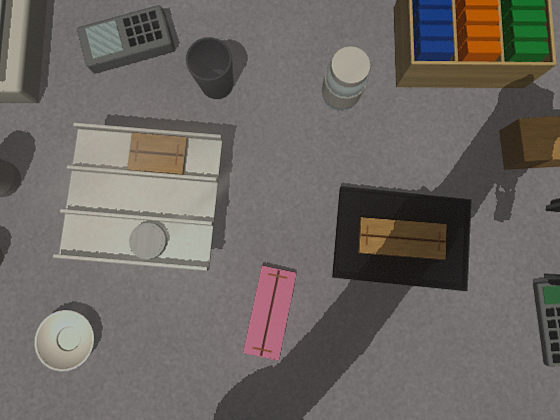

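View pics/scene10.png

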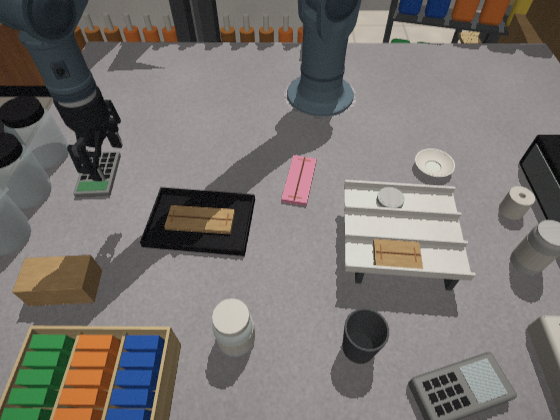

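The carton lies flat and centred in the tray (top view 359–446, 218–258), the short carton has not moved, and the gripper is clear. Handing in.

```bash
python3 -c "
from workcell import job
print(job.close_job())"
```

```text
the job is handed in; nothing more can be done
None
```

I handed the job in with the long carton lying flat in the tray, released, and the gripper clear of everything. The clock read about 12.3 s, against the 51 s limit.

- **Slide:** I pushed the carton along the middle lane with the shut fingers until it hung about 50 mm over the open edge, still level.
- **Grip and carry:** I gripped the overhanging end across its width at 60 N and lifted it. It did not tilt or slip in the wrist images.
- **Placing:** I lowered it into the tray until the wrist read about 6 N, opened the jaws and backed away. The contact height was 3.7 mm, where I had predicted 3.4 mm.

**Last checks:**
- The scene view puts the carton at (0.480, -0.298), about 3 mm from the tray centre, and the top picture also shows it flat inside the walls.
- The automatic carton fit in the last top picture returned nothing for the long carton, so the top view confirms it by eye only.
- The short carton measured the same position as at the start in the scene view. The top mask split it in two, but its halves average to the same place.
- The wrist never read more than about 6 N at the points I checked.

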